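# Bolt the film-can cabinet

## Task

Lock the film-can cabinet: slide the steel barrel bolt on its roof forward until you feel its handle come up against the end of its slot, then turn the handle down sideways through the notch until it lies fully down, and let go. Do it by feel and gently, without forcing the handle against the steel channel, and leave the other things on the cabinet and the shelf where they are.

Things in the scene. Friction and masses are not known exactly. Their poses are not given: they have to be found in the camera images.
- cabinet: Fixed low teak cabinet with sliding glass doors and film cans inside, 220 mm deep (x), 400 mm wide (y), 130 mm high (flat roof). Origin: centre of its underside; -x points out of its glass front towards the robot, +y is world +y when its yaw is 0, z up. The barrel bolt lies on the roof along the cabinet's x axis, at y = +30 mm, its axis 24 mm above the roof.
- slot (a point): Point on the roof under the bolt's axis, at cabinet x = +45 mm. Two upright steel walls 5 mm thick flank the bolt (inner faces 6.5 mm from its axis, tops 42 mm above the roof) and keep the handle's stem upright while it slides forward; a stop crosses the slot at its front end. Just before the stop the wall on the cabinet's -y side has a notch where the handle can turn down to -y.
- plate (a point): Middle of the bolt's back plate (52 mm wide, 4 mm thick) on the roof. The notch is 13 mm long: with the 10 mm stem against the stop, 3 mm of play remain behind it. The channel with stop and notch was fitted by hand: the stop is met at a bolt travel anywhere from 27 to 73 mm; its place is not reported and must be felt.
- rail_hole (a point): Hole in the front door's aluminium top rail that the bolt's tip enters. The rail is 15 mm thick and stands 42 mm above the roof along the left half of the cabinet's front edge. A bridge over the bolt, 37 mm high above the roof and 24 mm wide, stands 42 mm behind this point.
- bolt (a joint): Travel of the bolt in m, 0 = drawn back, growing as it slides forward (cabinet -x); starts at 0 to 0.010. Sliding rubs with about 2.5 N and it stays where it is left.
- handle (a joint): Angle of the handle about the bolt's axis in rad: 0 = straight up, positive = turned down towards the cabinet's -y side, 1.40 = fully down at its stop (nearly level). It turns with light friction (about 1 N at the ball) and stays where it is left. Inside the slot it can only rock about 0.1 rad.
- root (a point): Point on the bolt's axis where the handle's stem springs from; it slides with the bolt. The handle turns about the line through it along the cabinet's x axis.
- knob (a point): Centre of the 18 mm steel ball at the end of the handle, 52 mm from the bolt's axis. The ball can be pinched from above by fingers before and behind it along the bolt's axis; the handle then turns between the fingers.
- lever: The handle itself: a 10 mm round steel stem with the ball at its end. Origin on the bolt's axis (same point as root), z along the stem towards the ball, x along the cabinet's x. It is forced if stem and steel channel press on each other with more than 25 N: a direct push of 25 N against the end stop, or some 8 N sideways at the ball when the stem is held by a slot wall.
- paperweight: Green glass dome, 68 mm across, 35 mm high, loose on the cabinet's roof. Origin: centre of its underside. Leave it.
- ferrule: Brass tube, 24 mm across, 26 mm high, standing loose on the roof. Origin: centre of its underside. Leave it.
- spacer: Yellow plastic ring, 60 mm across, 14 mm high, lying loose on the roof. Origin: centre of its underside. Leave it.
- tape_holder: Black steel tape roll holder, 110 x 75 mm, 97 mm high, on the shelf. Origin: centre of its underside. Leave it.
- film_can: Closed round film can, 182 mm across, 28 mm high, on the shelf. Origin: centre of its underside. Leave it.
- reel_hub: White plastic reel hub, 90 mm across, 20 mm high, on the shelf. Origin: centre of its underside. Leave it.
- loupe: Black magnifier, 48 mm across, 40 mm high, on the shelf. Origin: centre of its underside. Leave it.

How it is judged:
By the outcome, as a careful person would: the job done as asked, in the order asked, and still so for the second after the job is handed in, with the robot touching nothing.
It also fails if it takes over 45 s, if anything falls off the work surface, if the arm or the gripper's body presses on something with over 40 N, if the wrist force passes 120 N, or if a joint passes its speed limit or range.

## Robot

A 7-joint arm with a two-finger parallel gripper is mounted at the origin on the work surface. World frame = base frame: x ahead of the robot, y to its left, z up, the work surface at z = 0. Lengths are in mm, angles in rad, forces in N, time in s.
With the tool pointing down it reaches from about 400 to 875 mm from the base axis. Payload 4.4 kg.
Tool frame: the origin (TCP) lies at the very end of the fingers, on their centre line; the grasp point (between the pads) lies 19 mm behind it; z points along the fingers, y is the line along which they close (so a half turn about z gives the same grasp; the last joint's range is limited). The gripper opens to 85 mm and grips with 20 to 120 N. Pads are 22 mm wide; open, the fingers measure 114 mm over their backs; the gripper's body (76 mm by 85 mm) begins 54 mm behind the grasp point. The pads swing forward as they close: fully open they stand 13 mm farther back than shut.
Start: joints at [-1.191, 0.628, 0.038, 1.517, -0.027, 0.996, -0.02], TCP at [280.245, 586.499, 206.513] pointing down, gripper open.
Joint ranges: [-3.06, 3.06], [-0.37, 2.12], [-1.25, 1.32], [0.18, 2.47], [-1.1, 4.24], [0.23, 1.98], [-2.94, 2.94]. Speed limits (rad/s): [2.57, 2.57, 3.14, 3.14, 3.14, 3.14, 3.14].

## Interface

Orientations are given as [roll, pitch, yaw] about the fixed x, y, z axes, in that order (R = Rz(yaw) Ry(pitch) Rx(roll)).
In Python, from cell import ctrl gives the robot as it stands.
- The arm moves only by the tool jog_arm, never from a script. Its argument "plan" is a list of rows, each an object of numbers: "tx", "ty", "tz": the shift along the tool's x, y, z as a fraction of full scale; "wx", "wy", "wz": the turn, a rotation vector about the tool's x, y, z as a fraction of full scale; "claw": the closure, from 0 (fully open) to 1 (shut). In form: [{"tx": .., "ty": .., "tz": .., "wx": .., "wy": .., "wz": .., "claw": ..}, ...]. A call has 1 to 12 rows; each row is the pose to reach, as a shift and turn from the pose commanded when the call began, along the tool's axes at that moment; what a row does not reach only later rows make up. Full scale, the value 1, is 300 mm for a shift and 90 degrees for a turn. A row lasts 1/10 s, in which the tool goes at most 50 mm and 8.59 degrees, less where a joint would pass 70% of its speed; a pose out of reach is approached as far as the arm can. A call with a number of a shift or a turn outside -1 to 1 is refused whole. A call with a gripper value outside its range is refused whole. The fingers move at their own pace and stop on an object; the grip force is fixed at half the most. Time passes only in rows, so rows that repeat a pose let the fingers close. It gives the time, the measured TCP pose, the force, the opening and the grip force at its end, in the units of the state.
- ctrl.read_state(): the state, without advancing time (a new reading comes with each control period).
- ctrl.get_image(name): name is "scene" or "top"; returns a dict with "img" (384x512x3 uint8, red, green, blue), "depth" (384x512 float32, mm along the optical axis (not along the pixel's ray), 0 where there is no reading), "fx", "fy", "cx", "cy" (pixels), "position" and "orientation" of the camera in the world. Camera axes: x right, y down, z forward; pixel columns grow to the right and rows downward; lengths in mm; the calibration is good to about 2 mm. A picture is of the moment at which its call begins.
- ctrl.finish_job(): hands the job in; it is judged then, once.
Trained networks look in a picture, given as the dict that the camera call returned (one of the last four; its "shot" number tells which), for a name from the list of things; names that differ only in an ending like _2 or _b are one class to them, and where a whole thing is asked for, a point or a joint stands for the part that bears it (a point fixed in the world has none). Each returns a list of dicts, best first, with "score" (0 to 1); they miss things now and then, are a little off and sometimes report something else, mostly with a low value. They report only what shows in the picture. A call takes as long as a camera call.
- ctrl.trace(picture, thing): "pixels" (384x512 bool, what is visible of it) and "extent" ([centre column, centre row, width, height] in pixels, round what is visible of it).
The state is a dict: "clock": time; "qpos": joint angles; "qd": joint speeds; "tau": joint torques, N m; "eef_pos": TCP position; "tool_rot": TCP orientation; "force": force on the tool from outside, world axes, zero at the start; "torque": the same for the moment, N m; "width": finger opening in mm; "gripper_force": force on a finger pad.
Only numpy, scipy, OpenCV 4.12 (cv2) and the standard library are available. Lean on these libraries where they do the work, as an engineer would, in place of code of your own. Each camera call takes 0.05 s, during which the arm holds its last target. There are 200 camera calls.

## Working session

There is one attempt and no reset: what is moved stays moved. The work goes in short steps, Python scripts to look and compute and a tool call to move; the robot and the scene stay as the last step left them, time stands still between calls to the robot, and variables do not carry over. Pictures are saved under pics/ and viewed, at most 10 in all, crops included, and the job is handed in when it is done.

Besides the shell and the picture viewer there is one more tool, called after ">>>" as a command line: name --argument value ..., lists and objects as JSON in quotes. jog_arm: Moves the arm, as the interface text tells. Shift numbers are shares of 300 mm and turn numbers shares of 90 degrees, none past 1 either way. Its arguments: {"type":"object","properties":{"plan":{"type":"array"}},"required":["plan"]}

```bash
mkdir -p pics
cat > h.py <<'E'
import numpy as np, cv2
from scipy.spatial.transform import Rotation as R
from cell import ctrl
def pts(p,mask):
    v,u=np.nonzero(mask&(p["depth"]>0)); d=p["depth"][v,u]
    c=np.c_[(u-p["cx"])/p["fx"]*d,(v-p["cy"])/p["fy"]*d,d]
    o=np.asarray(p["orientation"],float)
    Rm=R.from_euler('xyz',o).as_matrix() if o.shape==(3,) else (o if o.shape==(3,3) else None)
    return c@Rm.T+np.array(p["position"])
E
python3 - <<'E'
from h import *
s=ctrl.read_state(); print({k:np.round(v,3).tolist() for k,v in s.items()})
for n in("scene","top"):
    p=ctrl.get_image(n); cv2.imwrite(f"pics/{n}0.png",cv2.cvtColor(p["img"],cv2.COLOR_RGB2BGR))
    print(n,p["position"],p["orientation"],p["fx"])
    for t in("cabinet","knob","plate","rail_hole","paperweight","ferrule","spacer"):
        for r in ctrl.trace(p,t)[:2]:
            q=pts(p,r["pixels"]); print(t,round(r["score"],2),np.round(r["extent"]),np.round(np.median(q,0)) if len(q) else None,np.round(q.min(0)) if len(q) else 0,np.round(q.max(0)) if len(q) else 0)
E
```

```text
{'clock': 0.0, 'qpos': [-1.191, 0.629, 0.038, 1.518, -0.027, 0.996, -0.02], 'qd': [0.001, -0.001, 0.002, -0.001, -0.0, 0.001, -0.0], 'tau': [0.001, -56.341, 1.226, -19.346, 0.011, 0.01, -0.0], 'eef_pos': [279.939, 585.88, 205.58], 'tool_rot': [-3.14, 0.0, 2.696], 'force': [0.079, 0.223, -0.696], 'torque': [0.014, 0.027, -0.036], 'gripper_force': 0.0, 'width': 85.361}
scene [1098.91311136 -564.21709994 1239.71438151] [-2.5016243  -0.00629987  0.80424105] 465.7073494929377
cabinet 0.83 [273. 223. 142. 157.] [601. -13. 130.] [ 332. -200.   -5.] [719. 305. 218.]
knob 0.58 [293. 197.   0.   9.] [623.  46. 207.] [618.  40. 175.] [628.  52. 218.]
plate 0.77 [271. 221. 144. 155.] [601. -12. 130.] [ 338. -200.   -5.] [719. 316. 218.]
rail_hole 0.76 [271. 221. 144. 160.] [601. -12. 130.] [ 328. -201.   -5.] [719. 287. 218.]
paperweight 0.62 [260. 253.  24.  23.] [ 665. -126.  157.] [ 630. -153.  135.] [691. -92. 169.]
ferrule 0.48 [230. 230.   8.  10.] [ 560. -132.  149.] [ 546. -143.  129.] [ 570. -121.  160.]
spacer 0.6 [309. 180.  19.  19.] [587. 155. 143.] [558. 124. 128.] [615. 188. 150.]
[... 295 characters left out ...]
4. 132.  90.] [559.  15. 131.] [ 434. -219.   -7.] [760. 236. 216.]
rail_hole 0.61 [248. 187. 128.  93.] [558.  14. 131.] [ 434. -204.   -4.] [723. 225. 216.]
rail_hole 0.37 [146. 248.  26.  22.] [373. 351.  20.] [332. 312.  -2.] [414. 396.  30.]
paperweight 0.89 [287. 156.  16.  16.] [ 655. -118.  158.] [ 627. -152.  129.] [694. -87. 169.]
paperweight 0.33 [236. 185.   7.  49.] [597.  42. 161.] [484.  28. 152.] [648.  58. 216.]
ferrule 0.55 [292. 186.   8.  12.] [ 558. -133.  152.] [ 547. -143.  129.] [ 570. -121.  161.]
spacer 0.63 [201. 181.  17.  20.] [581. 158. 144.] [556. 131. 129.] [612. 183. 151.]
spacer 0.61 [248. 186. 134.  95.] [559.  14. 131.] [ 434. -200.   -3.] [750. 224. 216.]
```

Run:
```python
from h import *
for n in("scene","top"):
    p=ctrl.get_image(n); im=cv2.cvtColor(p["img"],cv2.COLOR_RGB2BGR)
    a=pts(p,np.ones(p["depth"].shape,bool))
    in_=(a[:,0]>400)&(a[:,0]<750)&(abs(a[:,1])<300)
    r=a[in_&(a[:,2]>125)&(a[:,2]<136)]
    print(n,cv2.minAreaRect(r[:,:2].astype(np.float32)),np.median(r[:,2]))
    k=a[in_&(a[:,2]>194)&(a[:,2]<230)]; print("knob",len(k),k.mean(0),k.min(0),k.max(0))
    b=a[in_&(abs(a[:,1]-40)<60)&(a[:,2]>145)&(a[:,2]<190)&(a[:,0]>490)]
    print("bolt",cv2.fitLine(b[:,:2].astype(np.float32),cv2.DIST_HUBER,0,.01,.01).ravel(),b.min(0),b.max(0))
    c=im[130:290,190:350] if n=="scene" else im[125:245,170:330]
    cv2.imwrite(f"pics/{n}1.png",cv2.resize(c,None,fx=3.7,fy=3.7,interpolation=cv2.INTER_CUBIC))
```

```text
scene ((577.5127563476562, 12.916000366210938), (235.2541046142578, 403.7886962890625), 7.099325180053711) 130.2621989663835
knob 36 [621.71754754  46.80558624 209.71854381] [612.66030005  39.28446796 194.72356034] [628.75267501  55.95658975 218.62873109]
bolt [9.94453847e-01 1.05174094e-01 5.85373291e+02 3.89329300e+01] [490.17450119  19.11751466 145.38223492] [668.39486381  67.06537506 188.43411209]
top ((577.7987670898438, 11.357681274414062), (235.8439483642578, 400.55206298828125), 7.636234283447266) 130.61999952293604
knob 27 [619.56215138  48.3980541  212.21779612] [612.89033825  41.47533658 203.23728257] [626.523014    56.80247175 219.3551594 ]
bolt [9.92668211e-01 1.20871164e-01 5.67024353e+02 3.99367714e+01] [490.59669034  22.20108463 145.79145558] [669.94420326  62.16983516 189.57879208]
```

View pics/scene1.png

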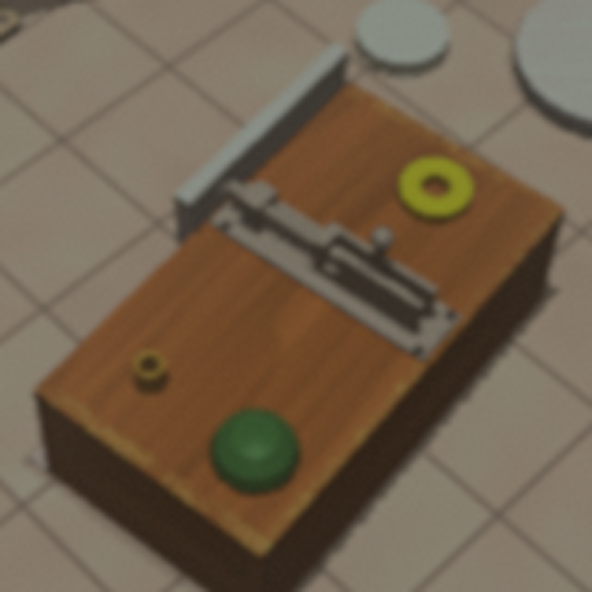

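View pics/top1.png

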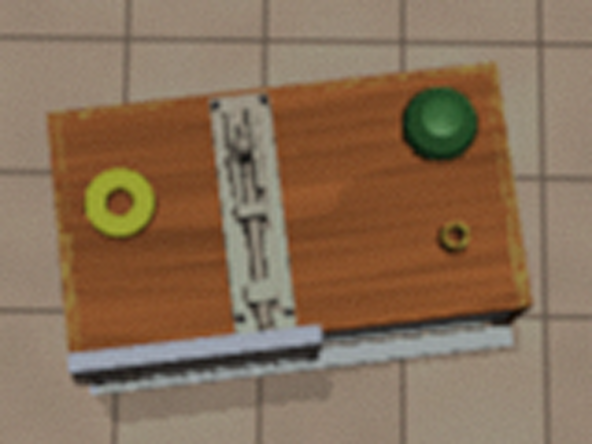

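The knob stands upright at scene crop (380,238), top crop (245,157), which puts it at about (620.5, 47.5, 206). The cabinet yaw is about 7.2°. Approaching.

>>> jog_arm --plan '[{"tx": -0.9, "ty": -0.567, "tz": -0.147, "wz": 0.637}, {"tx": -0.9, "ty": -0.567, "tz": -0.147, "wz": 0.637}, {"tx": -0.9, "ty": -0.567, "tz": -0.147, "wz": 0.637}, {"tx": -0.9, "ty": -0.567, "tz": -0.147, "wz": 0.637}, {"tx": -0.9, "ty": -0.567, "tz": -0.147, "wz": 0.637}, {"tx": -0.9, "ty": -0.567, "tz": -0.147, "wz": 0.637}, {"tx": -0.9, "ty": -0.567, "tz": -0.147, "wz": 0.637}, {"tx": -0.9, "ty": -0.567, "tz": -0.147, "wz": 0.637}, {"tx": -0.9, "ty": -0.567, "tz": -0.147, "wz": 0.637}]'

```text
invalid input at $.plan[0]: expected keys tx, ty, tz, wx, wy, wz, claw
```

>>> jog_arm --plan '[{"tx": -0.9, "ty": -0.567, "tz": -0.147, "wx": 0, "wy": 0, "wz": 0.637, "claw": 0}, {"tx": -0.9, "ty": -0.567, "tz": -0.147, "wx": 0, "wy": 0, "wz": 0.637, "claw": 0}, {"tx": -0.9, "ty": -0.567, "tz": -0.147, "wx": 0, "wy": 0, "wz": 0.637, "claw": 0}, {"tx": -0.9, "ty": -0.567, "tz": -0.147, "wx": 0, "wy": 0, "wz": 0.637, "claw": 0}, {"tx": -0.9, "ty": -0.567, "tz": -0.147, "wx": 0, "wy": 0, "wz": 0.637, "claw": 0}, {"tx": -0.9, "ty": -0.567, "tz": -0.147, "wx": 0, "wy": 0, "wz": 0.637, "claw": 0}, {"tx": -0.9, "ty": -0.567, "tz": -0.147, "wx": 0, "wy": 0, "wz": 0.637, "claw": 0}, {"tx": -0.9, "ty": -0.567, "tz": -0.147, "wx": 0, "wy": 0, "wz": 0.637, "claw": 0}, {"tx": -0.9, "ty": -0.567, "tz": -0.147, "wx": 0, "wy": 0, "wz": 0.637, "claw": 0}]'

```text
clock: 1.8
eef_pos: [450.4, 317.0, 250.7]
tool_rot: [-3.142, -0.001, 1.696]
force: [-1.2, 0.4, 0.3]
width: 85.7
gripper_force: 0.0
```

>>> jog_arm --plan '[{"tx": -0.962, "ty": 0.45, "tz": 0, "wx": 0, "wy": 0, "wz": 0, "claw": 0}, {"tx": -0.962, "ty": 0.45, "tz": 0, "wx": 0, "wy": 0, "wz": 0, "claw": 0}, {"tx": -0.962, "ty": 0.45, "tz": 0, "wx": 0, "wy": 0, "wz": 0, "claw": 0}, {"tx": -0.962, "ty": 0.45, "tz": 0, "wx": 0, "wy": 0, "wz": 0, "claw": 0}, {"tx": -0.962, "ty": 0.45, "tz": 0, "wx": 0, "wy": 0, "wz": 0, "claw": 0}, {"tx": -0.962, "ty": 0.45, "tz": 0, "wx": 0, "wy": 0, "wz": 0, "claw": 0}, {"tx": -0.962, "ty": 0.45, "tz": 0, "wx": 0, "wy": 0, "wz": 0, "claw": 0}, {"tx": -0.962, "ty": 0.45, "tz": 0, "wx": 0, "wy": 0, "wz": 0, "claw": 0}, {"tx": -0.962, "ty": 0.45, "tz": 0.1, "wx": 0, "wy": 0, "wz": 0, "claw": 0}, {"tx": -0.962, "ty": 0.45, "tz": 0.2, "wx": 0, "wy": 0, "wz": 0, "claw": 0}, {"tx": -0.962, "ty": 0.45, "tz": 0.2, "wx": 0, "wy": 0, "wz": 0, "claw": 0}]'

```text
clock: 2.9
eef_pos: [616.3, 50.9, 186.4]
tool_rot: [-3.132, -0.003, 1.7]
force: [0.0, -0.7, -0.6]
width: 85.6
gripper_force: 0.0
```

Run:
```python
from h import *
s=ctrl.read_state(); print(s["eef_pos"],s["tool_rot"],s["force"],s["width"])
ims=[]
for n,c in(("scene",(130,250,230,390)),("top",(125,245,170,330))):
    p=ctrl.get_image(n); im=cv2.cvtColor(p["img"],cv2.COLOR_RGB2BGR)
    ims.append(cv2.resize(im[c[0]:c[1],c[2]:c[3]],(400,300),interpolation=cv2.INTER_CUBIC))
cv2.imwrite("pics/a.png",np.hstack(ims))
```

```text
[616.29410577  50.8938793  186.42756276] [-3.13247819e+00 -2.73894017e-03  1.70013203e+00] [ 0.00992645 -0.67807154 -0.61616596] 85.56648400013309
```

View pics/a.png

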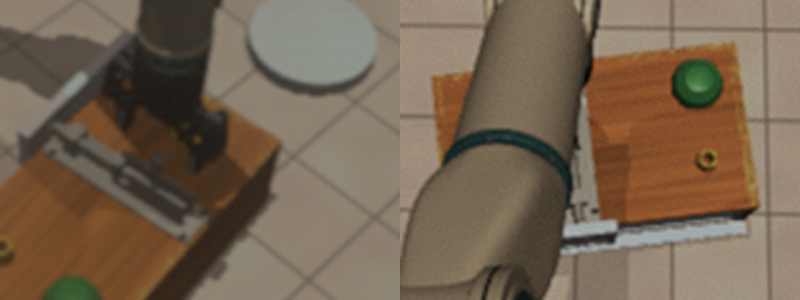

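The fingers straddle the knob (left panel, about (157,160)) along the bolt. Closing now, starting with a settle.

>>> jog_arm --plan '[{"tx": 0, "ty": 0, "tz": 0, "wx": 0, "wy": 0, "wz": 0, "claw": 0.6}, {"tx": 0, "ty": 0, "tz": 0, "wx": 0, "wy": 0, "wz": 0, "claw": 0.6}, {"tx": 0, "ty": 0, "tz": 0, "wx": 0, "wy": 0, "wz": 0, "claw": 0.6}]'

```text
clock: 3.3
eef_pos: [620.9, 47.2, 191.9]
tool_rot: [3.139, -0.0, 1.696]
force: [0.1, -1.0, -0.4]
width: 43.8
gripper_force: 0.0
```

>>> jog_arm --plan '[{"tx": 0, "ty": 0, "tz": 0.013, "wx": 0, "wy": 0, "wz": 0, "claw": 0.75}, {"tx": 0, "ty": 0, "tz": 0.013, "wx": 0, "wy": 0, "wz": 0, "claw": 0.75}, {"tx": 0, "ty": 0, "tz": 0.013, "wx": 0, "wy": 0, "wz": 0, "claw": 1}, {"tx": 0, "ty": 0, "tz": 0.013, "wx": 0, "wy": 0, "wz": 0, "claw": 1}, {"tx": 0, "ty": 0, "tz": 0.013, "wx": 0, "wy": 0, "wz": 0, "claw": 1}]'

```text
clock: 3.8
eef_pos: [622.8, 47.0, 189.6]
tool_rot: [3.135, -0.0, 1.695]
force: [-0.0, 1.1, 12.7]
width: 0.0
gripper_force: 6.2
```

Run:
```python
from h import *
p=ctrl.get_image("scene"); im=cv2.cvtColor(p["img"],cv2.COLOR_RGB2BGR)
cv2.imwrite("pics/b.png",cv2.resize(im[160:240,250:350],(800,600)[:2],interpolation=cv2.INTER_CUBIC))
s=ctrl.read_state(); print(s["eef_pos"],s["tool_rot"],s["force"],s["torque"],s["width"],s["gripper_force"])
r=ctrl.trace(p,"knob"); print([(x["score"],x["extent"],np.median(pts(p,x["pixels"]),0)) for x in r])
```

```text
[622.79558636  47.05347855 189.626708  ] [ 3.13540835e+00 -1.73238662e-04  1.69503782e+00] [-1.31782715 -0.55725955 10.998279  ] [ 0.08135467  0.10819309 -0.0104237 ] -0.35861245324041663 6.127805449068546
[]
```

View pics/b.png

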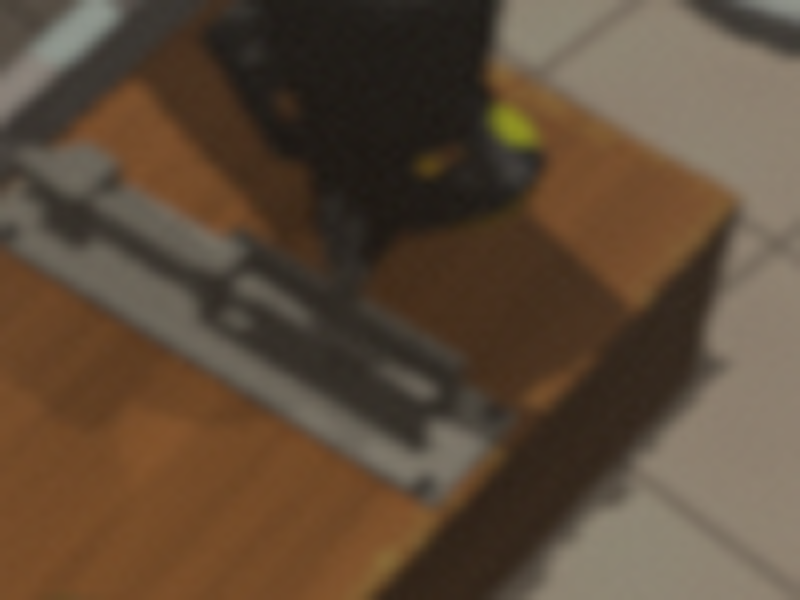

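>>> jog_arm --plan '[{"tx": 0, "ty": 0, "tz": 0, "wx": 0, "wy": 0, "wz": 0, "claw": 0.6}, {"tx": 0, "ty": 0, "tz": 0, "wx": 0, "wy": 0, "wz": 0, "claw": 0.4}, {"tx": 0, "ty": 0, "tz": 0, "wx": 0, "wy": 0, "wz": 0, "claw": 0}, {"tx": 0, "ty": 0, "tz": 0, "wx": 0, "wy": 0, "wz": 0, "claw": 0}]'

```text
clock: 4.3
eef_pos: [620.0, 46.9, 186.7]
tool_rot: [-3.141, -0.0, 1.695]
force: [-0.8, 0.8, -0.5]
width: 58.1
gripper_force: 0.0
```

Run:
```python
from h import *
s=ctrl.read_state(); print(s["eef_pos"],s["tool_rot"],s["force"],s["width"])
p=ctrl.get_image("scene"); im=cv2.cvtColor(p["img"],cv2.COLOR_RGB2BGR)
cv2.imwrite("pics/c.png",cv2.resize(im[160:240,250:350],(800,600)[:2],interpolation=cv2.INTER_CUBIC))
r=ctrl.trace(p,"knob"); print([(x["score"],x["extent"],np.median(pts(p,x["pixels"]),0)) for x in r])
```

```text
[620.02516211  46.91770851 186.69271731] [-3.14110929e+00 -8.89347405e-05  1.69509125e+00] [-0.75138325  0.77543756 -0.48255386] 58.076458493293416
[(0.48, [290.4, 194.6, 6.7, 14.9], array([608.45511973,  43.96410138, 205.95291123]))]
```

View pics/c.png

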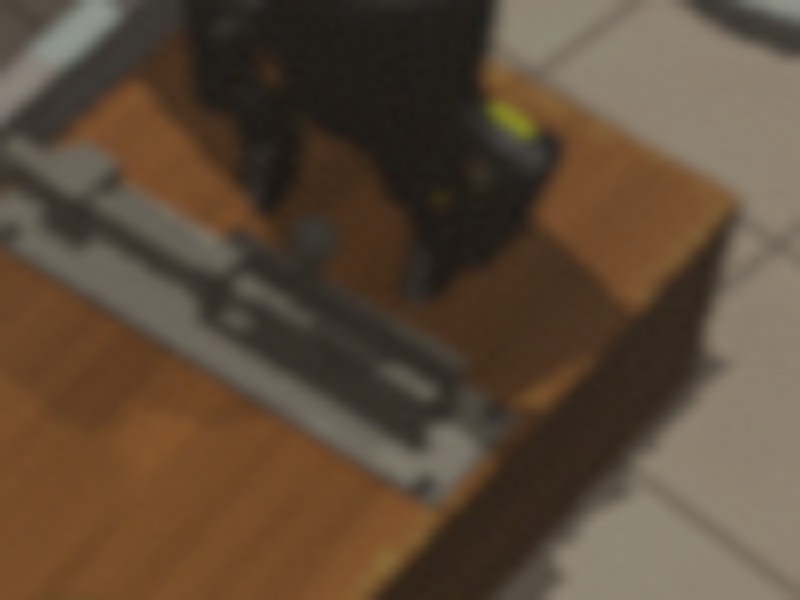

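The knob is still upright but moved forward to about x = 608 (crop (312,238)). The fingertips are at crop (265,200) and (425,290). I'll check the tool offset against depth.

Run:
```python
from h import *
p=ctrl.get_image("scene")
Rm=R.from_euler('xyz',p["orientation"]).as_matrix()
def pr(w):
    c=(np.array(w)-p["position"])@Rm; return [round(c[0]/c[2]*p["fx"]+p["cx"],1),round(c[1]/c[2]*p["fy"]+p["cy"],1)]
def crop(w): u,v=pr(w); return [round((u-250)*8),round((v-160)*7.5)]
ex=np.array([.992,.125,0]);ey=np.array([-.125,.992,0])
t=np.array([620,46.9,186.7])
print("tip front/rear",crop(t-29*ex),crop(t+29*ex),"with +7z",crop(t-29*ex+[0,0,7]),crop(t+29*ex+[0,0,7]))
print("ball at 608,46,206",crop([608,46,206]),"shut tip",crop([622.8,47,189.6]))
m=np.zeros(p["depth"].shape,bool)
m[160:240,250:350]=1
a=pts(p,m); v,u=np.nonzero(m)
for lo in range(180,232,6):
    k=a[(a[:,2]>=lo)&(a[:,2]<lo+6)&(a[:,0]>560)&(abs(a[:,1]-45)<40)]
    for nm,q in(("f",k[k[:,0]<598]),("b",k[(k[:,0]>=598)&(k[:,0]<630)]),("r",k[k[:,0]>=630])):
        if len(q): print(lo,nm,len(q),q.min(0).round(),q.max(0).round())
```

```text
tip front/rear [271, 252] [405, 331] with +7z [273, 241] [407, 320]
ball at 608,46,206 [314, 243] shut tip [344, 291]
180 b 6 [603.  42. 180.] [610.  49. 186.]
186 b 3 [608.  43. 187.] [611.  47. 191.]
192 b 3 [607.  42. 193.] [611.  42. 197.]
198 b 4 [605.  40. 198.] [612.  45. 203.]
204 b 11 [602.  37. 206.] [616.  51. 210.]
210 b 17 [601.  40. 210.] [614.  55. 215.]
216 f 2 [581.  36. 219.] [584.  56. 221.]
216 b 2 [606.  44. 216.] [615.  45. 216.]
216 r 1 [659.  45. 222.] [659.  45. 222.]
222 f 9 [580.  32. 224.] [585.  49. 228.]
222 r 6 [663.  43. 223.] [668.  50. 227.]
228 f 9 [572.  31. 228.] [586.  52. 234.]
228 r 4 [661.  41. 229.] [670.  51. 232.]
```

The evidence suggests the real fingertips are higher than the reported TCP, so they shut on top of the ball. I'll rise, shut in free air and measure the tip.

>>> jog_arm --plan '[{"tx": 0, "ty": 0, "tz": -0.1, "wx": 0, "wy": 0, "wz": 0, "claw": 0}, {"tx": 0, "ty": 0, "tz": -0.2, "wx": 0, "wy": 0, "wz": 0, "claw": 0.75}, {"tx": 0, "ty": 0, "tz": -0.2, "wx": 0, "wy": 0, "wz": 0, "claw": 0.75}, {"tx": 0, "ty": 0, "tz": -0.2, "wx": 0, "wy": 0, "wz": 0, "claw": 0.75}, {"tx": 0, "ty": 0, "tz": -0.2, "wx": 0, "wy": 0, "wz": 0, "claw": 0.75}, {"tx": 0, "ty": 0, "tz": -0.2, "wx": 0, "wy": 0, "wz": 0, "claw": 0.75}]'

```text
clock: 5.05
eef_pos: [619.4, 47.1, 245.4]
tool_rot: [-3.139, -0.0, 1.695]
force: [-0.5, -0.0, -0.4]
width: 21.1
gripper_force: 0.0
```

Run:
```python
from h import *
s=ctrl.read_state(); t=np.array(s["eef_pos"]); print(t,s["force"],s["width"])
p=ctrl.get_image("scene"); im=cv2.cvtColor(p["img"],cv2.COLOR_RGB2BGR)
Rm=R.from_euler('xyz',p["orientation"]).as_matrix()
c=(t-p["position"])@Rm; uv=c[:2]/c[2]*p["fx"]+[p["cx"],p["cy"]]; print(uv, (uv-[250,150])*[8,7.5])
cv2.imwrite("pics/d.png",cv2.resize(im[150:230,250:350],(800,600),interpolation=cv2.INTER_CUBIC))
a=pts(p,np.ones(p["depth"].shape,bool)); a=a[(a[:,0]>540)&(a[:,0]<700)&(abs(a[:,1]-45)<30)&(a[:,2]>192)]
for lo in range(192,300,8):
    k=a[(a[:,2]>=lo)&(a[:,2]<lo+8)]
    if len(k): print(lo,len(k),k.min(0).round(),k.max(0).round())
```

```text
[619.39859129  47.07602546 245.37573935] [-0.52104213 -0.04401724 -0.43105935] 21.118497325974808
[293.59517518 185.86621241] [348.76140147 268.99659311]
192 4 [608.  41. 193.] [611.  46. 198.]
200 11 [602.  39. 201.] [615.  58. 208.]
208 18 [601.  43. 208.] [615.  53. 215.]
216 3 [604.  40. 216.] [610.  49. 219.]
264 5 [607.  41. 270.] [634.  55. 272.]
272 18 [599.  36. 272.] [642.  58. 280.]
280 27 [598.  37. 280.] [645.  58. 288.]
288 28 [597.  35. 288.] [644.  56. 296.]
296 27 [597.  35. 296.] [645.  60. 303.]
```

View pics/d.png

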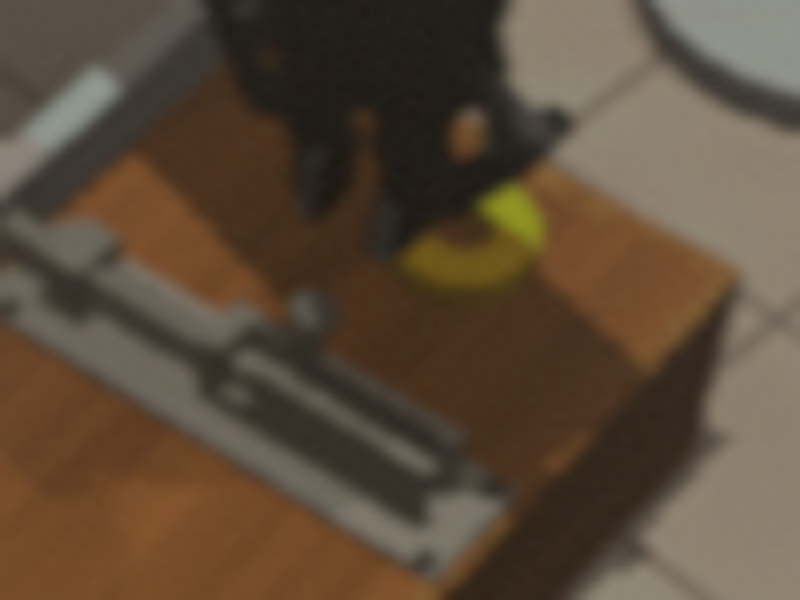

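Confirmed: the tips at crop (315,210) and (390,250) measure z≈270 while the TCP reads 245, an offset of about 24 mm. The knob is at (308,310), (608, 46.3). Descending 24 mm lower this time.

>>> jog_arm --plan '[{"tx": 0, "ty": -0.038, "tz": 0, "wx": 0, "wy": 0, "wz": 0, "claw": 0.3}, {"tx": 0, "ty": -0.038, "tz": 0, "wx": 0, "wy": 0, "wz": 0, "claw": 0.3}, {"tx": 0, "ty": -0.038, "tz": 0.05, "wx": 0, "wy": 0, "wz": 0, "claw": 0.3}, {"tx": 0, "ty": -0.038, "tz": 0.13, "wx": 0, "wy": 0, "wz": 0, "claw": 0.3}, {"tx": 0, "ty": -0.038, "tz": 0.2, "wx": 0, "wy": 0, "wz": 0, "claw": 0.3}, {"tx": 0, "ty": -0.038, "tz": 0.24, "wx": 0, "wy": 0, "wz": 0, "claw": 0.3}, {"tx": 0, "ty": -0.038, "tz": 0.258, "wx": 0, "wy": 0, "wz": 0, "claw": 0.3}, {"tx": 0, "ty": -0.038, "tz": 0.258, "wx": 0, "wy": 0, "wz": 0, "claw": 0.3}, {"tx": 0, "ty": -0.038, "tz": 0.258, "wx": 0, "wy": 0, "wz": 0, "claw": 0.6}, {"tx": 0, "ty": -0.038, "tz": 0.258, "wx": 0, "wy": 0, "wz": 0, "claw": 0.6}]'

```text
clock: 6.1
eef_pos: [609.7, 45.5, 170.3]
tool_rot: [3.14, 0.0, 1.695]
force: [-1.2, -0.3, 0.6]
width: 34.4
gripper_force: 0.0
```

>>> jog_arm --plan '[{"tx": 0, "ty": 0, "tz": 0, "wx": 0, "wy": 0, "wz": 0, "claw": 0.75}, {"tx": 0, "ty": 0, "tz": 0, "wx": 0, "wy": 0, "wz": 0, "claw": 0.85}, {"tx": 0, "ty": 0, "tz": 0, "wx": 0, "wy": 0, "wz": 0, "claw": 1}, {"tx": 0, "ty": 0, "tz": 0, "wx": 0, "wy": 0, "wz": 0, "claw": 1}, {"tx": 0, "ty": 0, "tz": 0, "wx": 0, "wy": 0, "wz": 0, "claw": 1}]'

```text
clock: 6.6
eef_pos: [608.9, 45.5, 170.1]
tool_rot: [3.141, -0.0, 1.695]
force: [-3.1, -1.0, 6.0]
width: 13.9
gripper_force: 58.4
```

Run:
```python
from h import *
s=ctrl.read_state(); print(s["eef_pos"],s["force"],s["torque"],s["width"],s["gripper_force"])
p=ctrl.get_image("scene"); im=cv2.cvtColor(p["img"],cv2.COLOR_RGB2BGR)
im=cv2.convertScaleAbs(im,alpha=1.8,beta=10)
cv2.imwrite("pics/e.png",cv2.resize(im[175:225,260:325],(780,600),interpolation=cv2.INTER_CUBIC))
a=pts(p,np.ones(p["depth"].shape,bool)); a=a[(a[:,0]>540)&(a[:,0]<700)&(abs(a[:,1]-45)<30)&(a[:,2]>176)]
for lo in range(176,240,6):
    k=a[(a[:,2]>=lo)&(a[:,2]<lo+6)]
    if len(k): print(lo,len(k),k.min(0).round(),k.max(0).round())
```

```text
[608.93165678  45.54574028 170.12757875] [-3.08375363 -1.00308594  6.00058365] [0.00547449 0.60163202 0.02038583] 13.87405081280378 58.42360496520996
176 10 [577.  27. 176.] [651.  59. 180.]
182 3 [607.  43. 182.] [611.  44. 186.]
188 2 [607.  43. 190.] [611.  43. 192.]
194 8 [598.  35. 194.] [627.  45. 199.]
200 11 [591.  35. 200.] [628.  56. 206.]
206 31 [592.  34. 206.] [631.  57. 212.]
212 22 [591.  32. 212.] [631.  55. 218.]
218 19 [591.  34. 218.] [631.  55. 224.]
224 13 [589.  34. 224.] [632.  57. 230.]
230 18 [599.  34. 230.] [632.  52. 236.]
236 21 [576.  31. 236.] [646.  53. 241.]
```

View pics/e.png

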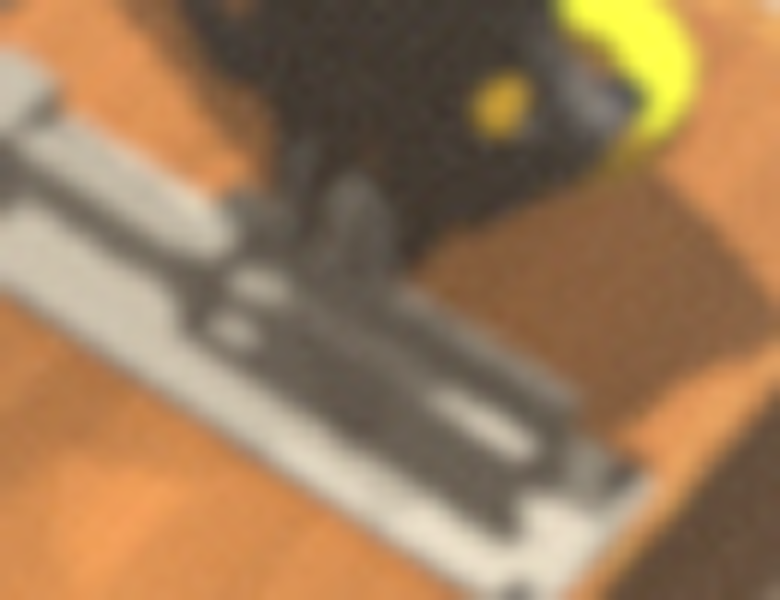

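The ball is pinched (crop about (360,210)). Before pushing, I'll get a rough notch location from the depth profile of the -y wall.

Run:
```python
from h import *
A=0
p=[ctrl.get_image("scene") for _ in range(4)]
p[0]["depth"]=np.median([q["depth"] for q in p],0); p=p[0]
a=pts(p,np.ones(p["depth"].shape,bool))
ex=np.array([.992,.125]);ey=np.array([-.125,.992]); o=np.array([608.,46.3])
s=(a[:,:2]-o)@ex; l=(a[:,:2]-o)@ey; z=a[:,2]-130
ok=(z>2)&(z<48)&(abs(l)<30)&(s>-130)&(s<70); s,l,z=s[ok],l[ok],z[ok]
H=np.full((8,50),-1)
for i in range(50):
    for j in range(8):
        m=(abs(s-(-130+4*i+2))<2.5)&(abs(l-(-21+5*j))<2.5)
        if m.any(): H[j,i]=np.max(z[m])
print("s from",-130,"step 4"); 
for j in range(8): print(-21+5*j," ".join(f"{v:2d}" for v in H[j]))
```

```text
s from -130 step 4
-21  5  6  7  3  3  5  7  4  5  5  5  4  5  6  4  5  4  4  4  4  4  4  3  3  4  2  5  4  4  3  4  3  5  4  5  5  3  5  5  5  2  6  4 -1  4  3  4  4  4  7
-16  3  4  5  3  5  5  7  5  4  4  6  5 -1  3  4  5  5  5  4  3  3  4  4  4  5  4  4  5  4  6  5  5  3  6  6  4  3  3  4  4  2  6  4  5  6  5  4  4  7  6
-11  4  4  3  5 37 37 38 38 36 35  5  5  2  4  4  4  4  4  4  4  3  6 41 41 44 44 16 15 42 42 43 43 43 43 41 41 42 42 41 42 41 43 43 41 42 42 41 40  3  4
-6 27 27 26 23 38 37 39 37 38 27 29 29 30 30 28 30 28 30 30 26 27 -1 44 42 43 28 26 17 -1 40 39 40 40 41 41 43 43 42 42 42 42 41 42 42 40 41 41 39  4  5
-1 32 31 29 30 36 37 38 37 37 36 31 30 31 30 31 30 31 31 30 30 32 32 43 42 42 29 30 31 -1 -1 -1 -1 46 43 35 -1 -1 -1 -1 -1 -1 -1 -1 -1 -1 -1  3  3  4  4
4 28  5 -1 29 37 36 38 39 37  4 28 29  4 29 29 27 30 27 29 29 28 -1 40 42 42 44 30 30 30 36 34 -1 -1 44 30 42 40 30 30 25 33 -1 24 40 42  4 18  7  5  5
9 -1 -1 -1 -1 36 37 36 36 36 -1 -1 -1 -1 -1 -1 -1 -1 -1 -1 -1 -1 -1 42 43 42 42 41 40 40 43 28 -1 -1 40 41 44 44 43 43 42 43 42 44 43 41 40 42 40 -1  4
14 -1 -1 -1 -1 33 -1 -1 36 36 -1 -1 -1 -1 -1 -1 -1 -1 -1 -1 -1 -1 -1 -1 -1 -1 -1 -1 -1 -1 -1 -1 -1 -1 39 39 -1 41 -1 -1 42 -1 43 -1 41 -1 39 39 33  4  4
```

The wall profile shows the stop's rear face at s≈-30.5 and the notch at about -30 to -17, so the stem should meet the stop after roughly 25–27 mm. Advancing 20 mm, then feeling.

>>> jog_arm --plan '[{"tx": 0, "ty": -0.01, "tz": 0, "wx": 0, "wy": 0, "wz": 0, "claw": 1}, {"tx": 0, "ty": -0.02, "tz": 0, "wx": 0, "wy": 0, "wz": 0, "claw": 1}, {"tx": 0, "ty": -0.03, "tz": 0, "wx": 0, "wy": 0, "wz": 0, "claw": 1}, {"tx": 0, "ty": -0.04, "tz": 0, "wx": 0, "wy": 0, "wz": 0, "claw": 1}, {"tx": 0, "ty": -0.04, "tz": 0, "wx": 0, "wy": 0, "wz": 0, "claw": 1}, {"tx": 0, "ty": -0.04, "tz": 0, "wx": 0, "wy": 0, "wz": 0, "claw": 1}]'

```text
clock: 7.45
eef_pos: [597.5, 44.0, 170.1]
tool_rot: [3.14, -0.0, 1.695]
force: [1.2, 0.4, 6.8]
width: 14.0
gripper_force: 58.8
```

>>> jog_arm --plan '[{"tx": 0, "ty": -0.01, "tz": 0, "wx": 0, "wy": 0, "wz": 0, "claw": 1}, {"tx": 0, "ty": -0.02, "tz": 0, "wx": 0, "wy": 0, "wz": 0, "claw": 1}, {"tx": 0, "ty": -0.025, "tz": 0, "wx": 0, "wy": 0, "wz": 0, "claw": 1}, {"tx": 0, "ty": -0.025, "tz": 0, "wx": 0, "wy": 0, "wz": 0, "claw": 1}, {"tx": 0, "ty": -0.025, "tz": 0, "wx": 0, "wy": 0, "wz": 0, "claw": 1}]'

```text
clock: 7.95
eef_pos: [590.2, 43.1, 170.1]
tool_rot: [3.14, 0.0, 1.695]
force: [2.1, -0.5, 6.6]
width: 14.3
gripper_force: 58.8
```

>>> jog_arm --plan '[{"tx": 0, "ty": -0.006, "tz": 0, "wx": 0, "wy": 0, "wz": 0, "claw": 1}, {"tx": 0, "ty": -0.009, "tz": 0, "wx": 0, "wy": 0, "wz": 0, "claw": 1}, {"tx": 0, "ty": -0.009, "tz": 0, "wx": 0, "wy": 0, "wz": 0, "claw": 1}]'

```text
clock: 8.25
eef_pos: [587.8, 42.8, 170.1]
tool_rot: [3.139, 0.0, 1.695]
force: [1.6, 0.1, 5.1]
width: 14.2
gripper_force: 58.8
```

>>> jog_arm --plan '[{"tx": 0, "ty": -0.003, "tz": 0, "wx": 0, "wy": 0, "wz": 0, "claw": 1}, {"tx": 0, "ty": -0.005, "tz": 0, "wx": 0, "wy": 0, "wz": 0, "claw": 1}, {"tx": 0, "ty": -0.005, "tz": 0, "wx": 0, "wy": 0, "wz": 0, "claw": 1}]'

```text
clock: 8.55
eef_pos: [586.4, 42.6, 170.1]
tool_rot: [3.139, 0.0, 1.695]
force: [2.9, 0.4, 6.2]
width: 14.4
gripper_force: 58.8
```

>>> jog_arm --plan '[{"tx": 0, "ty": -0.003, "tz": 0, "wx": 0, "wy": 0, "wz": 0, "claw": 1}, {"tx": 0, "ty": -0.005, "tz": 0, "wx": 0, "wy": 0, "wz": 0, "claw": 1}, {"tx": 0, "ty": -0.005, "tz": 0, "wx": 0, "wy": 0, "wz": 0, "claw": 1}]'

```text
clock: 8.85
eef_pos: [584.9, 42.4, 170.1]
tool_rot: [3.139, 0.0, 1.695]
force: [2.6, 0.5, 5.2]
width: 14.4
gripper_force: 58.8
```

>>> jog_arm --plan '[{"tx": 0, "ty": -0.003, "tz": 0, "wx": 0, "wy": 0, "wz": 0, "claw": 1}, {"tx": 0, "ty": -0.005, "tz": 0, "wx": 0, "wy": 0, "wz": 0, "claw": 1}, {"tx": 0, "ty": -0.005, "tz": 0, "wx": 0, "wy": 0, "wz": 0, "claw": 1}]'

```text
clock: 9.15
eef_pos: [583.4, 42.3, 170.1]
tool_rot: [3.139, 0.0, 1.695]
force: [2.2, 0.3, 5.4]
width: 14.4
gripper_force: 58.8
```

>>> jog_arm --plan '[{"tx": 0, "ty": -0.003, "tz": 0, "wx": 0, "wy": 0, "wz": 0, "claw": 1}, {"tx": 0, "ty": -0.005, "tz": 0, "wx": 0, "wy": 0, "wz": 0, "claw": 1}, {"tx": 0, "ty": -0.005, "tz": 0, "wx": 0, "wy": 0, "wz": 0, "claw": 1}]'

```text
clock: 9.45
eef_pos: [582.2, 42.1, 170.1]
tool_rot: [3.139, 0.0, 1.695]
force: [3.5, 0.9, 6.2]
width: 14.4
gripper_force: 58.8
```

>>> jog_arm --plan '[{"tx": 0, "ty": -0.003, "tz": 0, "wx": 0, "wy": 0, "wz": 0, "claw": 1}, {"tx": 0, "ty": -0.004, "tz": 0, "wx": 0, "wy": 0, "wz": 0, "claw": 1}, {"tx": 0, "ty": -0.004, "tz": 0, "wx": 0, "wy": 0, "wz": 0, "claw": 1}]'

```text
clock: 9.75
eef_pos: [582.0, 42.0, 170.2]
tool_rot: [3.137, 0.0, 1.695]
force: [5.6, 1.1, 3.3]
width: 14.1
gripper_force: 58.7
```

>>> jog_arm --plan '[{"tx": 0, "ty": -0.003, "tz": 0, "wx": 0, "wy": 0, "wz": 0, "claw": 1}, {"tx": 0, "ty": -0.004, "tz": 0, "wx": 0, "wy": 0, "wz": 0, "claw": 1}, {"tx": 0, "ty": -0.004, "tz": 0, "wx": 0, "wy": 0, "wz": 0, "claw": 1}]'

```text
clock: 10.05
eef_pos: [581.9, 42.0, 170.2]
tool_rot: [3.135, 0.001, 1.695]
force: [7.7, 0.3, 1.7]
width: 14.2
gripper_force: 58.6
```

>>> jog_arm --plan '[{"tx": 0, "ty": 0.006, "tz": 0, "wx": 0, "wy": 0, "wz": 0, "claw": 1}, {"tx": 0, "ty": 0.012, "tz": 0, "wx": 0, "wy": 0, "wz": 0, "claw": 1}, {"tx": 0, "ty": 0.012, "tz": 0, "wx": 0, "wy": 0, "wz": 0, "claw": 1}]'

```text
clock: 10.35
eef_pos: [582.2, 42.1, 170.1]
tool_rot: [3.141, -0.0, 1.695]
force: [0.4, 0.4, 8.2]
width: 14.1
gripper_force: 59.2
```

>>> jog_arm --plan '[{"tx": 0, "ty": 0.005, "tz": 0, "wx": 0, "wy": 0, "wz": 0, "claw": 1}, {"tx": 0, "ty": 0.005, "tz": 0, "wx": 0, "wy": 0, "wz": 0, "claw": 1}, {"tx": -0.009, "ty": 0.005, "tz": 0, "wx": 0, "wy": 0, "wz": 0, "claw": 1}, {"tx": -0.018, "ty": 0.005, "tz": 0.001, "wx": 0, "wy": 0, "wz": 0, "claw": 1}, {"tx": -0.018, "ty": 0.005, "tz": 0.001, "wx": 0, "wy": 0, "wz": 0, "claw": 1}]'

```text
clock: 10.85
eef_pos: [583.2, 37.5, 169.9]
tool_rot: [-3.14, -0.002, 1.695]
force: [-2.6, 1.3, 11.5]
width: 14.3
gripper_force: 59.4
```

>>> jog_arm --plan '[{"tx": -0.012, "ty": 0, "tz": 0.002, "wx": 0, "wy": 0, "wz": 0, "claw": 1}, {"tx": -0.023, "ty": 0, "tz": 0.004, "wx": 0, "wy": 0, "wz": 0, "claw": 1}, {"tx": -0.033, "ty": 0, "tz": 0.007, "wx": 0, "wy": 0, "wz": 0, "claw": 1}, {"tx": -0.033, "ty": 0, "tz": 0.007, "wx": 0, "wy": 0, "wz": 0, "claw": 1}]'

```text
clock: 11.25
eef_pos: [584.9, 24.7, 167.3]
tool_rot: [-3.141, 0.002, 1.692]
force: [0.2, -3.5, 7.3]
width: 12.5
gripper_force: 68.9
```

Run:
```python
from h import *
s=ctrl.read_state(); print(s["eef_pos"],s["force"],s["torque"],s["width"],s["gripper_force"])
p=ctrl.get_image("scene"); im=cv2.cvtColor(p["img"],cv2.COLOR_RGB2BGR)
im=cv2.convertScaleAbs(im,alpha=1.8,beta=10)
cv2.imwrite("pics/f.png",cv2.resize(im[170:220,250:315],(780,600),interpolation=cv2.INTER_CUBIC))
a=pts(p,np.ones(p["depth"].shape,bool)); o=np.array([583.3,43.2])
ex=np.array([.992,.125]);ey=np.array([-.125,.992])
q=np.c_[(a[:,:2]-o)@ex,(a[:,:2]-o)@ey,a[:,2]-154]; q=q[(abs(q[:,0])<40)&(abs(q[:,1]+10)<40)&(q[:,2]>20)]
for lo in range(20,90,5):
    k=q[(q[:,2]>=lo)&(q[:,2]<lo+5)]
    if len(k): print(lo,len(k),k.min(0).round(),k.max(0).round(),np.median(k,0).round())
```

```text
[584.85610084  24.67349847 167.34328586] [ 0.18295971 -3.46309744  7.26405444] [-0.86145339 -0.04179496 -0.32754108] 12.507930965509773 68.94597172737122
20 10 [-14. -13.  20.] [38.  4. 23.] [ 4. -9. 21.]
40 9 [-12. -28.  40.] [ 13. -10.  45.] [ -6. -24.  42.]
45 13 [-17. -30.  46.] [ 20. -15.  50.] [ -6. -25.  48.]
50 17 [-19. -29.  51.] [ 20. -12.  55.] [  9. -23.  53.]
55 14 [-19. -29.  55.] [19. -5. 60.] [ -6. -24.  59.]
60 16 [-12. -28.  60.] [ 21. -12.  65.] [  1. -23.  63.]
65 12 [-19. -29.  65.] [ 18. -13.  69.] [ -6. -25.  68.]
70 12 [-13. -28.  70.] [ 21. -11.  74.] [  0. -24.  72.]
75 10 [ -8. -30.  75.] [ 21. -11.  79.] [ -7. -23.  78.]
80 22 [-31. -31.  80.] [20. -8. 85.] [ -8. -27.  83.]
85 30 [-36. -32.  85.] [36. -6. 90.] [  1. -26.  88.]
```

View pics/f.png

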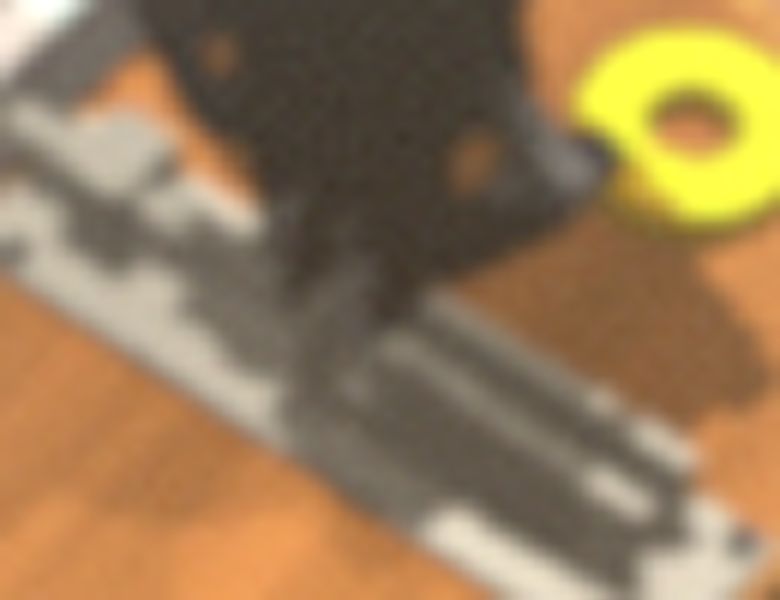

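It isn't clear whether the ball is following, since the pads hide it. I'll open the fingers, check, and regrip, possibly lower.

>>> jog_arm --plan '[{"tx": 0, "ty": 0, "tz": 0, "wx": 0, "wy": 0, "wz": 0, "claw": 0.5}, {"tx": 0, "ty": 0, "tz": 0, "wx": 0, "wy": 0, "wz": 0, "claw": 0.4}, {"tx": 0, "ty": 0, "tz": 0, "wx": 0, "wy": 0, "wz": 0, "claw": 0.4}]'

```text
clock: 11.6
eef_pos: [584.4, 27.8, 166.1]
tool_rot: [-3.139, -0.001, 1.696]
force: [0.6, -0.5, 0.2]
width: 51.5
gripper_force: 0.0
```

Run:
```python
from h import *
s=ctrl.read_state(); print(s["eef_pos"],s["force"],s["torque"],s["width"],s["gripper_force"])
P=[ctrl.get_image("scene") for _ in range(3)]; p=P[0]; p["depth"]=np.median([x["depth"] for x in P],0)
im=cv2.cvtColor(p["img"],cv2.COLOR_RGB2BGR)
im=cv2.convertScaleAbs(im,alpha=1.8,beta=10)
cv2.imwrite("pics/g.png",cv2.resize(im[170:220,250:315],(780,600),interpolation=cv2.INTER_CUBIC))
a=pts(p,np.ones(p["depth"].shape,bool)); o=np.array([583.3,43.2])
ex=np.array([.992,.125]);ey=np.array([-.125,.992])
q=np.c_[(a[:,:2]-o)@ex,(a[:,:2]-o)@ey,a[:,2]-154]; q=q[(abs(q[:,0])<14)&(abs(q[:,1]+10)<40)&(q[:,2]>19)&(q[:,2]<75)]
print(q[np.argsort(q[:,2])].round().astype(int).tolist())
```

```text
[584.44286315  27.76825173 166.14857072] [ 0.59526123 -0.54937183  0.16114358] [ 0.00116509 -0.01627934 -0.03448035] 51.45065718249821 0.0
[[-6, -5, 19], [-10, -4, 19], [3, 2, 19], [12, -10, 19], [-1, -6, 19], [-8, -3, 20], [-8, -12, 20], [-12, 3, 20], [-9, 0, 20], [-12, -7, 20], [-13, 0, 21], [-7, -8, 21], [3, -7, 23], [4, 1, 25], [4, -4, 26], [0, -8, 27], [3, -7, 28], [1, -6, 30], [-1, -8, 31], [4, -5, 33], [-1, -8, 36], [3, -8, 39], [5, -7, 39], [0, -10, 43], [4, -11, 47], [7, -10, 49], [-7, -10, 51], [-1, -14, 52], [2, -13, 52], [8, -8, 52], [4, -12, 53], [9, -4, 53], [7, -2, 54], [-1, -13, 54], [5, 1, 55], [1, -12, 55], [7, -11, 55], [-3, -11, 55], [8, -7, 55], [6, -9, 56], [-7, -6, 56], [-5, -9, 57], [2, -9, 57], [0, -11, 57], [6, -5, 58], [4, -12, 58], [-4, -6, 59], [-6, -3, 59], [3, -6, 59], [-1, -9, 60], [5, -9, 60], [-3, -2, 60], [1, -4, 60], [6, -5, 61], [-1, -1, 61], [2, -10, 63], [1, -8, 64]]
```

View pics/g.png

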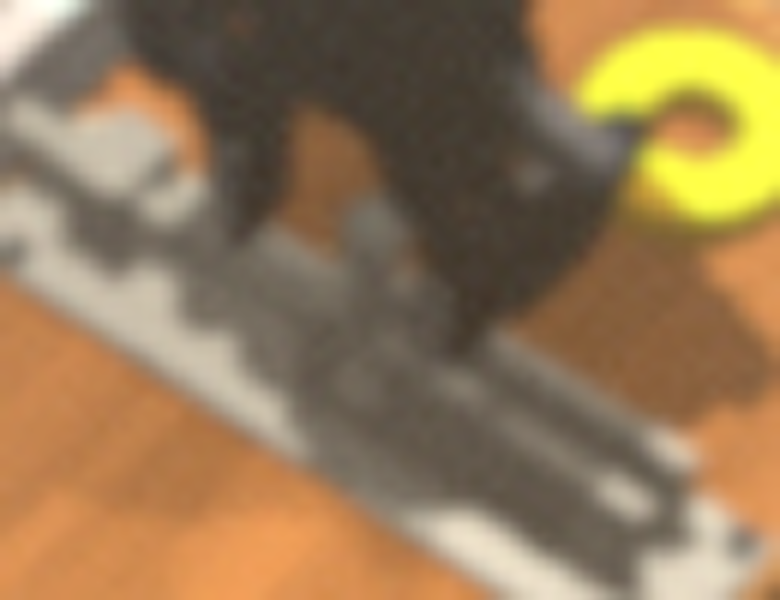

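The ball at crop (375,220) has only rocked (lateral about -6.5, z 205). The pads gripped it too high and slipped off. Recentering, gripping about 7 mm lower.

>>> jog_arm --plan '[{"tx": 0.03, "ty": 0.003, "tz": 0, "wx": 0, "wy": 0, "wz": 0, "claw": 0.4}, {"tx": 0.03, "ty": 0.003, "tz": 0.012, "wx": 0, "wy": 0, "wz": 0, "claw": 0.4}, {"tx": 0.03, "ty": 0.003, "tz": 0.026, "wx": 0, "wy": 0, "wz": 0, "claw": 0.6}, {"tx": 0.03, "ty": 0.003, "tz": 0.026, "wx": 0, "wy": 0, "wz": 0, "claw": 0.7}, {"tx": 0.03, "ty": 0.003, "tz": 0.026, "wx": 0, "wy": 0, "wz": 0, "claw": 0.8}, {"tx": 0.03, "ty": 0.003, "tz": 0.026, "wx": 0, "wy": 0, "wz": 0, "claw": 1}, {"tx": 0.03, "ty": 0.003, "tz": 0.026, "wx": 0, "wy": 0, "wz": 0, "claw": 1}, {"tx": 0.03, "ty": 0.003, "tz": 0.026, "wx": 0, "wy": 0, "wz": 0, "claw": 1}]'

```text
clock: 12.55
eef_pos: [584.7, 36.1, 158.9]
tool_rot: [-3.14, -0.0, 1.695]
force: [-1.5, 0.6, -0.7]
width: 14.7
gripper_force: 58.4
```

>>> jog_arm --plan '[{"tx": -0.005, "ty": 0, "tz": 0.001, "wx": 0, "wy": 0, "wz": 0, "claw": 1}, {"tx": -0.01, "ty": 0, "tz": 0.002, "wx": 0, "wy": 0, "wz": 0, "claw": 1}, {"tx": -0.01, "ty": 0, "tz": 0.002, "wx": 0, "wy": 0, "wz": 0, "claw": 1}]'

```text
clock: 12.85
eef_pos: [585.4, 33.5, 158.5]
tool_rot: [-3.141, -0.001, 1.695]
force: [-2.7, 1.8, 0.9]
width: 14.6
gripper_force: 58.4
```

>>> jog_arm --plan '[{"tx": -0.005, "ty": 0, "tz": 0.001, "wx": 0, "wy": 0, "wz": 0, "claw": 1}, {"tx": -0.01, "ty": 0, "tz": 0.002, "wx": 0, "wy": 0, "wz": 0, "claw": 1}, {"tx": -0.01, "ty": 0, "tz": 0.002, "wx": 0, "wy": 0, "wz": 0, "claw": 1}]'

```text
clock: 13.15
eef_pos: [586.1, 30.7, 158.0]
tool_rot: [3.141, -0.001, 1.695]
force: [-2.8, 3.0, 1.1]
width: 14.5
gripper_force: 58.5
```

>>> jog_arm --plan '[{"tx": 0, "ty": -0.003, "tz": 0, "wx": 0, "wy": 0, "wz": 0, "claw": 1}, {"tx": 0, "ty": -0.006, "tz": 0, "wx": 0, "wy": 0, "wz": 0, "claw": 1}, {"tx": 0, "ty": -0.006, "tz": 0, "wx": 0, "wy": 0, "wz": 0, "claw": 1}]'

```text
clock: 13.45
eef_pos: [585.5, 30.6, 158.0]
tool_rot: [3.139, -0.0, 1.696]
force: [1.6, 3.3, -2.3]
width: 14.6
gripper_force: 58.4
```

>>> jog_arm --plan '[{"tx": -0.005, "ty": 0, "tz": 0.001, "wx": 0, "wy": 0, "wz": 0, "claw": 1}, {"tx": -0.01, "ty": 0, "tz": 0.003, "wx": 0, "wy": 0, "wz": 0, "claw": 1}, {"tx": -0.01, "ty": 0, "tz": 0.003, "wx": 0, "wy": 0, "wz": 0, "claw": 1}]'

```text
clock: 13.75
eef_pos: [585.7, 27.9, 157.3]
tool_rot: [3.139, -0.001, 1.696]
force: [1.3, 5.2, -0.3]
width: 14.4
gripper_force: 58.4
```

Run:
```python
from h import *
s=ctrl.read_state(); print(s["force"],s["torque"],s["tool_rot"])
P=[ctrl.get_image("scene") for _ in range(4)]; p=P[0]; p["depth"]=np.median([x["depth"] for x in P],0)
a=pts(p,np.ones(p["depth"].shape,bool)); o=np.array([583.3,43.2])
ex=np.array([.992,.125]);ey=np.array([-.125,.992])
q=np.c_[(a[:,:2]-o)@ex,(a[:,:2]-o)@ey,a[:,2]-154]; q=q[(abs(q[:,0])<18)&(abs(q[:,1]+10)<40)&(q[:,2]>-22)&(q[:,2]<75)]
q=q[np.argsort(q[:,2])].round().astype(int)
print("low",q[(q[:,2]<40)&(q[:,2]>-8)&(q[:,1]<2)].tolist())
print("hi",q[q[:,2]>=40].tolist())
```

```text
[ 1.29169313  5.18817805 -0.29372238] [ 1.21166496 -0.27337114 -0.00461634] [ 3.13945134e+00 -8.57986843e-04  1.69550523e+00]
low [[-3, -11, -7], [-5, -8, -7], [1, -12, -6], [10, -10, -6], [15, -11, -6], [-6, -12, -4], [18, -11, -3], [-13, -13, -3], [10, -9, -2], [-6, -8, -2], [-1, -5, -2], [-10, -12, -2], [-12, -9, -2], [-8, -10, -2], [-14, -11, -2], [14, -11, -1], [-15, -11, 3], [-6, -4, 3], [14, -11, 3], [16, -9, 4], [-8, -11, 4], [12, -9, 4], [-5, -9, 5], [-15, -10, 6], [11, -12, 7], [-8, -10, 7], [-6, -4, 7], [12, 1, 8], [-6, -9, 8], [-10, -12, 8], [-12, -10, 9], [10, -11, 9], [17, -11, 12], [-6, -9, 13], [-8, -11, 13], [14, -12, 14], [10, -11, 15], [-5, -5, 15], [12, -10, 15], [17, -11, 16], [-11, -12, 17], [17, -7, 17], [-11, -8, 17], [16, -10, 18], [-8, -11, 19], [14, -7, 19], [-8, -7, 19], [-6, -10, 19], [14, -23, 31], [8, -24, 32], [-7, -19, 32], [-7, -23, 32], [-7, -14, 32], [0, -14, 33], [-12, -26, 35], [-16, -20, 35], [16, -22, 36], [-9, -25, 36], [15, -24, 37], [13, -26, 37], [11, -24, 39]]
hi [[-6, -20, 40], [-10, -24, 40], [-6, -25, 40], [16, -21, 40], [-16, -21, 41],
[... 546 characters left out ...]
25, 56], [-5, -14, 57], [-3, -17, 57], [4, -21, 57], [10, -25, 58], [-6, -16, 58], [-11, -24, 58], [-6, -12, 58], [15, -22, 58], [-17, -21, 58], [17, -20, 58], [13, -24, 59], [1, -16, 59], [1, -21, 59], [-1, -14, 60], [-8, -24, 60], [-12, -23, 60], [-7, -16, 62], [-6, -12, 63], [13, -24, 63], [11, -26, 63], [-10, -21, 64], [-8, -10, 64], [-6, -22, 64], [9, -24, 65], [-7, -20, 66], [-7, -16, 66], [-7, -25, 66], [-9, -4, 67], [-9, -10, 68], [-17, -26, 68], [-8, -14, 68], [-8, -19, 68], [17, -25, 68], [-9, -27, 71], [10, -26, 72], [-8, -6, 73], [-15, -25, 73], [-8, -20, 74], [13, -25, 74], [-8, -24, 74], [-8, -15, 74], [-10, -26, 74], [-8, -11, 74], [-12, -28, 74], [15, -28, 75], [18, -27, 75]]
```

The depth confirms the ball is following: its near surface went from lateral -13 to -21 and the notch is open around it. Continuing the arc.

>>> jog_arm --plan '[{"tx": -0.008, "ty": 0, "tz": 0.003, "wx": 0, "wy": 0, "wz": 0, "claw": 1}, {"tx": -0.016, "ty": 0, "tz": 0.006, "wx": 0, "wy": 0, "wz": 0, "claw": 1}, {"tx": -0.024, "ty": 0, "tz": 0.009, "wx": 0, "wy": 0, "wz": 0, "claw": 1}, {"tx": -0.032, "ty": 0, "tz": 0.013, "wx": 0, "wy": 0, "wz": 0, "claw": 1}, {"tx": -0.032, "ty": 0, "tz": 0.013, "wx": 0, "wy": 0, "wz": 0, "claw": 1}]'

```text
clock: 14.45
eef_pos: [586.7, 14.3, 153.9]
tool_rot: [3.14, 0.004, 1.694]
force: [1.2, -2.2, -0.3]
width: 2.1
gripper_force: 0.6
```

The ball slipped out of the pads. Measuring where it is before acting.

>>> jog_arm --plan '[{"tx": 0, "ty": 0, "tz": -0.05, "wx": 0, "wy": 0, "wz": 0, "claw": 0.9}, {"tx": 0, "ty": 0, "tz": -0.15, "wx": 0, "wy": 0, "wz": 0, "claw": 0.6}, {"tx": 0, "ty": 0, "tz": -0.25, "wx": 0, "wy": 0, "wz": 0, "claw": 0.4}, {"tx": 0, "ty": 0, "tz": -0.25, "wx": 0, "wy": 0, "wz": 0, "claw": 0.4}, {"tx": 0, "ty": 0, "tz": -0.25, "wx": 0, "wy": 0, "wz": 0, "claw": 0.4}]'

```text
clock: 14.95
eef_pos: [585.5, 16.4, 228.1]
tool_rot: [-3.141, 0.001, 1.695]
force: [-1.2, 0.5, -0.4]
width: 51.2
gripper_force: 0.0
```

```bash
cat > m.py <<'E'
from h import *
s=ctrl.read_state(); print(s["eef_pos"],s["force"],s["width"])
P=[ctrl.get_image("scene") for _ in range(3)]; p=P[0]; p["depth"]=np.median([x["depth"] for x in P],0)
im=cv2.convertScaleAbs(cv2.cvtColor(p["img"],cv2.COLOR_RGB2BGR),alpha=1.8,beta=10)
cv2.imwrite("pics/h.png",cv2.resize(im[170:220,250:315],(780,600),interpolation=cv2.INTER_CUBIC))
a=pts(p,np.ones(p["depth"].shape,bool)); o=np.array([583.3,43.2])
ex=np.array([.992,.125]);ey=np.array([-.125,.992])
q=np.c_[(a[:,:2]-o)@ex,(a[:,:2]-o)@ey,a[:,2]-154]; q=q[(abs(q[:,0])<22)&(abs(q[:,1]+15)<45)&(q[:,2]>-22)&(q[:,2]<66)]
b=q[q[:,2]>42]; print("ball top cloud",len(b),b.min(0).round(),b.max(0).round(),b.mean(0).round(1))
w=q[(q[:,1]<-6)&(q[:,1]>-13)&(q[:,2]>10)&(q[:,2]<22)]; print("wall s",sorted(w[:,0].round().astype(int).tolist()))
st=q[(q[:,2]>22)&(q[:,2]<=42)]; print("stem",st.round().astype(int).tolist())
from scipy.optimize import least_squares
f=least_squares(lambda c:np.linalg.norm(b-c,axis=1)-9,[0,-5,51],loss="soft_l1"); print("sphere",f.x.round(1),np.abs(f.fun).mean())
E
python3 m.py
```

```text
[585.46346057  16.41524332 228.1153626 ] [-1.15084242  0.50588909 -0.39145924] 51.20413515158759
ball top cloud 29 [ -6. -15.  51.] [ 9. -4. 61.] [  2.2 -10.3  56.8]
wall s [-15, -15, -15, -12, -12, -12, -12, -10, -9, -8, -7, -6, -5, -1, 3, 6, 10, 10, 11, 13, 14, 14, 17, 17, 18, 19, 19, 21, 21, 22]
stem [[-13, 0, 22], [0, -10, 39], [3, -9, 39], [5, -7, 39], [5, -2, 34], [0, -9, 32], [3, -8, 35], [5, -7, 35], [5, -1, 28], [0, -8, 27], [3, -8, 29], [5, -6, 29], [5, 0, 23], [3, -8, 25], [4, -4, 22]]
sphere [ 0.8 -6.6 52.3] 0.646864903341227
```

The ball sits at lateral -6.6 with the stem at s≈0.8, inside the notch. Pinching ejects the ball, so I'll push it instead with the shut fingers from the +y side.

>>> jog_arm --plan '[{"tx": 0.1, "ty": 0.006, "tz": 0, "wx": 0, "wy": 0, "wz": 0, "claw": 1}, {"tx": 0.157, "ty": 0.006, "tz": 0, "wx": 0, "wy": 0, "wz": 0, "claw": 1}, {"tx": 0.157, "ty": 0.006, "tz": 0, "wx": 0, "wy": 0, "wz": 0, "claw": 1}, {"tx": 0.157, "ty": 0.006, "tz": 0, "wx": 0, "wy": 0, "wz": 0, "claw": 1}, {"tx": 0.157, "ty": 0.006, "tz": 0, "wx": 0, "wy": 0, "wz": 0, "claw": 1}, {"tx": 0.157, "ty": 0.006, "tz": 0.08, "wx": 0, "wy": 0, "wz": 0, "claw": 1}, {"tx": 0.157, "ty": 0.006, "tz": 0.15, "wx": 0, "wy": 0, "wz": 0, "claw": 1}, {"tx": 0.157, "ty": 0.006, "tz": 0.19, "wx": 0, "wy": 0, "wz": 0, "claw": 1}, {"tx": 0.157, "ty": 0.006, "tz": 0.21, "wx": 0, "wy": 0, "wz": 0, "claw": 1}, {"tx": 0.157, "ty": 0.006, "tz": 0.21, "wx": 0, "wy": 0, "wz": 0, "claw": 1}, {"tx": 0.157, "ty": 0.006, "tz": 0.21, "wx": 0, "wy": 0, "wz": 0, "claw": 1}]'

```text
clock: 16.2
eef_pos: [582.4, 64.3, 165.8]
tool_rot: [3.14, 0.0, 1.695]
force: [-0.8, 0.4, -0.1]
width: -0.1
gripper_force: 0.0
```

>>> jog_arm --plan '[{"tx": -0.01, "ty": -0.003, "tz": 0, "wx": 0, "wy": 0, "wz": 0, "claw": 1}, {"tx": -0.02, "ty": -0.003, "tz": 0, "wx": 0, "wy": 0, "wz": 0, "claw": 1}, {"tx": -0.027, "ty": -0.003, "tz": 0, "wx": 0, "wy": 0, "wz": 0, "claw": 1}, {"tx": -0.033, "ty": -0.003, "tz": 0, "wx": 0, "wy": 0, "wz": 0, "claw": 1}, {"tx": -0.033, "ty": -0.003, "tz": 0, "wx": 0, "wy": 0, "wz": 0, "claw": 1}]'

```text
clock: 16.7
eef_pos: [582.3, 54.3, 165.3]
tool_rot: [3.141, -0.0, 1.695]
force: [-0.2, 0.7, 0.5]
width: -0.2
gripper_force: 0.0
```

>>> jog_arm --plan '[{"tx": -0.007, "ty": 0, "tz": 0, "wx": 0, "wy": 0, "wz": 0, "claw": 1}, {"tx": -0.014, "ty": 0, "tz": 0, "wx": 0, "wy": 0, "wz": 0, "claw": 1}, {"tx": -0.014, "ty": 0, "tz": 0, "wx": 0, "wy": 0, "wz": 0, "claw": 1}]'

```text
clock: 17.0
eef_pos: [582.7, 50.1, 165.1]
tool_rot: [3.142, 0.0, 1.695]
force: [-0.5, -0.3, 1.2]
width: 0.3
gripper_force: 0.1
```

>>> jog_arm --plan '[{"tx": -0.007, "ty": 0, "tz": 0, "wx": 0, "wy": 0, "wz": 0, "claw": 1}, {"tx": -0.014, "ty": 0, "tz": 0, "wx": 0, "wy": 0, "wz": 0, "claw": 1}, {"tx": -0.014, "ty": 0, "tz": 0, "wx": 0, "wy": 0, "wz": 0, "claw": 1}]'

```text
clock: 17.3
eef_pos: [583.1, 45.8, 165.0]
tool_rot: [-3.141, 0.0, 1.695]
force: [0.3, 0.5, -0.4]
width: -0.2
gripper_force: 0.1
```

```bash
cat >> m.py <<'E'
near=q[(abs(q[:,0])<12)&(q[:,2]>20)]; near=near[np.argsort(near[:,2])].round().astype(int); print(near.tolist())
E
python3 m.py
```

```text
[583.1038111   45.79686116 164.97030926] [ 0.25943036  0.47052234 -0.37526827] -0.17129630572123175
ball top cloud 76 [-14. -25.  44.] [15.  8. 66.] [ 4.  -9.6 55.3]
wall s [-15, -15, -13, -11, -11, -9, -8, -8, -7, -7, -6, 2, 3, 9, 10, 11, 13, 14, 14, 16, 17, 17, 18, 20, 20, 20, 21]
stem [[8, -1, 40], [8, -6, 40], [4, -15, 38], [6, -13, 37], [4, -5, 27], [2, -16, 32], [2, -12, 28], [5, -11, 30], [5, -5, 23], [3, -12, 24], [5, -10, 23]]
sphere [ 4.2 -9.9 54.8] 3.9148682604483525
[[5, -5, 23], [5, -10, 23], [3, -12, 24], [4, -5, 27], [2, -12, 28], [5, -11, 30], [2, -16, 32], [6, -13, 37], [4, -15, 38], [8, -1, 40], [8, -6, 40], [7, -5, 44], [9, -3, 47], [9, -12, 48], [-9, -3, 48], [6, -23, 48], [0, -24, 48], [9, -18, 50], [-10, -2, 50], [12, -3, 50], [8, -20, 51], [-5, -22, 52], [6, -23, 52], [8, -7, 52], [0, -5, 52], [4, -25, 52], [8, -3, 52], [0, -24, 52], [6, -10, 53], [-7, -20, 53], [4, -7, 53], [6, -19, 53], [4, -21, 53], [7, -1, 53], [2, -23, 54], [-4, -6, 54], [9, -13, 54], [9, -18, 54], [-2, -22, 54], [7, -6, 54], [12, -3, 54], [-6, -17, 54], [-5, -13, 55], [-1, -9, 55], [7, -16, 55], [-3, -20, 55], [-10, -3, 55], [3, -6, 56], [3, -20, 56], [5, -18, 56], [3, -11, 56], [1, -17, 56], [-1, -5, 56], [0, -15, 57], [2, -22, 57], [0, -20, 57], [-11, -2, 58], [7, -15, 58], [-2, -18, 58], [7, -6, 58], [-4, -6, 59], [5, -17, 59], [11, -3, 59], [-1, -14, 60], [8, -3, 60], [-1, -5, 60], [3, -6, 61], [3, -15, 61], [10, -2, 62], [-5, -5, 62], [7, -7, 64], [10, -1, 65], [-10, -3, 65], [7, -3, 65], [3, -7, 65]]
```

The push works: the ball is at lateral -16 (θ≈0.3) with almost no force. Continuing along the arc to θ≈0.8.

>>> jog_arm --plan '[{"tx": -0.015, "ty": 0, "tz": 0.006, "wx": 0, "wy": 0, "wz": 0, "claw": 1}, {"tx": -0.03, "ty": 0, "tz": 0.013, "wx": 0, "wy": 0, "wz": 0, "claw": 1}, {"tx": -0.045, "ty": 0, "tz": 0.022, "wx": 0, "wy": 0, "wz": 0, "claw": 1}, {"tx": -0.045, "ty": 0, "tz": 0.022, "wx": 0, "wy": 0, "wz": 0, "claw": 1}, {"tx": -0.045, "ty": 0, "tz": 0.022, "wx": 0, "wy": 0, "wz": 0, "claw": 1}]'

```text
clock: 17.95
eef_pos: [584.6, 32.4, 158.2]
tool_rot: [-3.141, 0.0, 1.694]
force: [-0.7, 0.8, -0.2]
width: -0.1
gripper_force: 0.0
```

>>> jog_arm --plan '[{"tx": -0.015, "ty": 0, "tz": 0.01, "wx": 0, "wy": 0, "wz": 0, "claw": 1}, {"tx": -0.03, "ty": 0, "tz": 0.018, "wx": 0, "wy": 0, "wz": 0, "claw": 1}, {"tx": -0.04, "ty": 0, "tz": 0.022, "wx": 0, "wy": 0, "wz": 0, "claw": 1}, {"tx": -0.04, "ty": 0, "tz": 0.022, "wx": 0, "wy": 0, "wz": 0, "claw": 1}]'

```text
clock: 18.35
eef_pos: [586.2, 20.0, 151.6]
tool_rot: [-3.141, 0.001, 1.694]
force: [-0.2, 0.4, -0.4]
width: 0.1
gripper_force: 0.0
```

```bash
sed -i '/^b=/,$d' m.py
cat >> m.py <<'E'
k=q[(abs(q[:,0])<14)&(q[:,2]>-2)&(q[:,1]<-14)]; print(k[np.argsort(k[:,1])].round().astype(int).tolist())
E
python3 m.py
```

```text
[586.2064924   19.99920634 151.63064411] [-0.20536394  0.43724514 -0.41289474] 0.051411074579270494
[[0, -55, 29], [2, -53, 29], [6, -53, 28], [5, -53, 31], [2, -52, 23], [-2, -52, 30], [1, -52, 32], [8, -52, 29], [-3, -51, 32], [0, -50, 34], [3, -50, 31], [3, -50, 35], [6, -49, 28], [9, -49, 26], [6, -48, 32], [-2, -48, 34], [-6, -47, 30], [4, -47, 33], [8, -46, 27], [0, -46, 34], [7, -46, 30], [10, -45, 27], [2, -44, 33], [-5, -44, 31], [9, -43, 29], [5, -43, 31], [-2, -43, 34], [8, -43, 32], [0, -42, 34], [4, -42, 32], [0, -37, 29], [4, -37, 27], [6, -34, 21], [-4, -34, 65], [5, -34, 25], [7, -34, 64], [3, -34, 57], [7, -33, 50], [13, -33, 65], [-3, -33, 41], [-3, -33, 37], [4, -33, 42], [-4, -33, 50], [-4, -33, 59], [1, -33, 30], [-4, -33, 45], [7, -33, 36], [6, -32, 57], [6, -32, 53], [1, -32, 24], [-4, -32, 53], [7, -32, 44], [3, -32, 45], [-1, -32, 51], [7, -32, 39], [3, -32, 36], [4, -32, 26], [-2, -32, 59], [0, -32, 32], [2, -32, 49], [7, -32, 29], [-1, -31, 41], [-2, -31, 54], [-4, -31, 29], [2, -31, 57], [-1, -31, 45], [3, -31, 30], [-1, -31, 36], [8, -30, 56], [0, -30, 59], [6, -30, 17], [-9, -30, 37], [-3, -29, 60], [11, -29, 49], [11, -29, 40], [14, -29, 60], [-10, -29, 45], [8, -29, 32], [-9, -29, 31], [8, -29, 36], [0, -29, 62], [8, -29, 41], [-10, -29, 40], [12, -29, 30], [14, -29, 55], [10, -28, 43], [11, -28, 34], [10, -28, 52], [7, -28, 48], [7, -28, 44], [-11, -28, 48], [-1, -28, 65], [13, -28, 49], [14, -27, 35], [4, -27, 17], [-12, -27, 51], [7, -26, 24], [14, -24, 46], [5, -23, 14], [14, -22, 35], [5, -18, 7], [13, -17, 33], [6, -15, 10]]
```

The handle is at θ≈1.1, ball at (s 2, lateral -46, z 178). Now over the top to press it down gently.

>>> jog_arm --plan '[{"tx": 0.01, "ty": 0.003, "tz": -0.05, "wx": 0, "wy": 0, "wz": 0, "claw": 1}, {"tx": 0, "ty": 0.003, "tz": -0.12, "wx": 0, "wy": 0, "wz": 0, "claw": 1}, {"tx": -0.05, "ty": 0.003, "tz": -0.12, "wx": 0, "wy": 0, "wz": 0, "claw": 1}, {"tx": -0.087, "ty": 0.003, "tz": -0.12, "wx": 0, "wy": 0, "wz": 0, "claw": 1}, {"tx": -0.087, "ty": 0.003, "tz": -0.08, "wx": 0, "wy": 0, "wz": 0, "claw": 1}, {"tx": -0.087, "ty": 0.003, "tz": -0.05, "wx": 0, "wy": 0, "wz": 0, "claw": 1}, {"tx": -0.087, "ty": 0.003, "tz": -0.035, "wx": 0, "wy": 0, "wz": 0, "claw": 1}, {"tx": -0.087, "ty": 0.003, "tz": -0.025, "wx": 0, "wy": 0, "wz": 0, "claw": 1}, {"tx": -0.087, "ty": 0.003, "tz": -0.025, "wx": 0, "wy": 0, "wz": 0, "claw": 1}, {"tx": -0.087, "ty": 0.003, "tz": -0.025, "wx": 0, "wy": 0, "wz": 0, "claw": 1}]'

```text
clock: 19.5
eef_pos: [590.5, -4.3, 159.3]
tool_rot: [-3.141, -0.0, 1.696]
force: [1.1, -0.3, -0.4]
width: 0.4
gripper_force: 0.0
```

>>> jog_arm --plan '[{"tx": 0, "ty": 0, "tz": 0.007, "wx": 0, "wy": 0, "wz": 0, "claw": 1}, {"tx": 0, "ty": 0, "tz": 0.014, "wx": 0, "wy": 0, "wz": 0, "claw": 1}, {"tx": 0, "ty": 0, "tz": 0.021, "wx": 0, "wy": 0, "wz": 0, "claw": 1}, {"tx": 0, "ty": 0, "tz": 0.028, "wx": 0, "wy": 0, "wz": 0, "claw": 1}, {"tx": 0, "ty": 0, "tz": 0.028, "wx": 0, "wy": 0, "wz": 0, "claw": 1}]'

```text
clock: 20.0
eef_pos: [590.2, -4.7, 150.7]
tool_rot: [-3.141, -0.0, 1.695]
force: [-1.1, -0.7, 0.6]
width: 0.2
gripper_force: 0.0
```

>>> jog_arm --plan '[{"tx": 0, "ty": 0, "tz": 0.005, "wx": 0, "wy": 0, "wz": 0, "claw": 1}, {"tx": 0, "ty": 0, "tz": 0.009, "wx": 0, "wy": 0, "wz": 0, "claw": 1}, {"tx": 0, "ty": 0, "tz": 0.009, "wx": 0, "wy": 0, "wz": 0, "claw": 1}]'

```text
clock: 20.3
eef_pos: [590.4, -4.8, 148.1]
tool_rot: [-3.141, -0.0, 1.695]
force: [0.4, 0.5, 0.4]
width: -0.3
gripper_force: 0.0
```

>>> jog_arm --plan '[{"tx": 0, "ty": 0, "tz": 0.003, "wx": 0, "wy": 0, "wz": 0, "claw": 1}, {"tx": 0, "ty": 0, "tz": 0.005, "wx": 0, "wy": 0, "wz": 0, "claw": 1}, {"tx": 0, "ty": 0, "tz": 0.005, "wx": 0, "wy": 0, "wz": 0, "claw": 1}]'

```text
clock: 20.6
eef_pos: [590.5, -4.9, 146.9]
tool_rot: [3.142, 0.0, 1.695]
force: [0.8, -1.3, 2.3]
width: 0.0
gripper_force: 0.7
```

>>> jog_arm --plan '[{"tx": 0, "ty": 0, "tz": 0.003, "wx": 0, "wy": 0, "wz": 0, "claw": 1}, {"tx": 0, "ty": 0, "tz": 0.005, "wx": 0, "wy": 0, "wz": 0, "claw": 1}, {"tx": 0, "ty": 0, "tz": 0.005, "wx": 0, "wy": 0, "wz": 0, "claw": 1}]'

```text
clock: 20.9
eef_pos: [590.7, -4.9, 146.2]
tool_rot: [3.141, -0.0, 1.695]
force: [-2.1, -1.1, 8.3]
width: -0.1
gripper_force: 3.9
```

The end stop is felt (8 N at the expected height). Retreating and checking.

>>> jog_arm --plan '[{"tx": 0, "ty": 0, "tz": -0.03, "wx": 0, "wy": 0, "wz": 0, "claw": 1}, {"tx": 0, "ty": 0, "tz": -0.15, "wx": 0, "wy": 0, "wz": 0, "claw": 1}, {"tx": 0.3, "ty": 0, "tz": -0.3, "wx": 0, "wy": 0, "wz": 0, "claw": 1}, {"tx": 0.6, "ty": 0, "tz": -0.5, "wx": 0, "wy": 0, "wz": 0, "claw": 1}, {"tx": 0.6, "ty": 0, "tz": -0.5, "wx": 0, "wy": 0, "wz": 0, "claw": 1}, {"tx": 0.6, "ty": 0, "tz": -0.5, "wx": 0, "wy": 0, "wz": 0, "claw": 1}, {"tx": 0.6, "ty": 0, "tz": -0.5, "wx": 0, "wy": 0, "wz": 0, "claw": 1}, {"tx": 0.6, "ty": 0, "tz": -0.5, "wx": 0, "wy": 0, "wz": 0, "claw": 1}]'

```text
clock: 21.7
eef_pos: [568.1, 176.3, 296.2]
tool_rot: [3.14, -0.001, 1.7]
force: [-0.3, -0.2, -0.8]
width: -0.1
gripper_force: 0.0
```

```bash
cat >> m.py <<'E'
from scipy.optimize import least_squares
b=q[(abs(q[:,0])<14)&(q[:,2]>2)&(q[:,1]<-38)]
f=least_squares(lambda c:np.linalg.norm(b-c,axis=1)-9,[1,-50,9],loss="soft_l1"); print("sphere",len(b),f.x.round(1),np.abs(f.fun).mean(),"theta",np.arctan2(-f.x[1],f.x[2]))
E
python3 m.py
```

```text
[568.09226675 176.32569118 296.19445466] [-0.34972084 -0.24311141 -0.75834978] -0.12378144647123664
[[0, -59, 10], [4, -59, 7], [4, -58, 12], [-4, -58, 10], [7, -58, 14], [0, -58, 13], [7, -58, 9], [-5, -57, 12], [-2, -56, 14], [5, -56, 16], [2, -56, 12], [9, -55, 8], [8, -55, 17], [1, -55, 15], [-3, -55, 16], [8, -55, 11], [3, -54, 16], [-8, -53, 11], [6, -53, 18], [-2, -52, 15], [2, -52, 18], [-2, -51, 18], [4, -51, 19], [8, -51, 8], [-7, -49, 12], [7, -49, 14], [7, -49, 9], [-1, -49, 17], [1, -47, 17], [5, -47, 15], [3, -44, 14], [7, -44, 8], [5, -42, 9], [3, -40, 10], [-4, -39, 9], [-1, -39, 11], [5, -37, 9], [1, -37, 11], [7, -35, 8], [3, -34, 9], [-1, -34, 9], [2, -33, 11], [5, -33, 10], [3, -30, 10], [-1, -29, 10], [6, -29, 5], [1, -28, 11], [4, -27, 7], [4, -26, 11], [-2, -24, 8], [5, -23, 4], [0, -22, 8], [4, -21, 5], [3, -21, 9], [5, -18, 4], [-2, -18, 7], [1, -18, 9], [4, -17, 6], [2, -15, 7], [-1, -15, 9], [6, -14, 4]]
sphere 36 [  0.7 -50.    8.8] 1.0451229684031724 theta 1.3966864576918774
```

View pics/h.png

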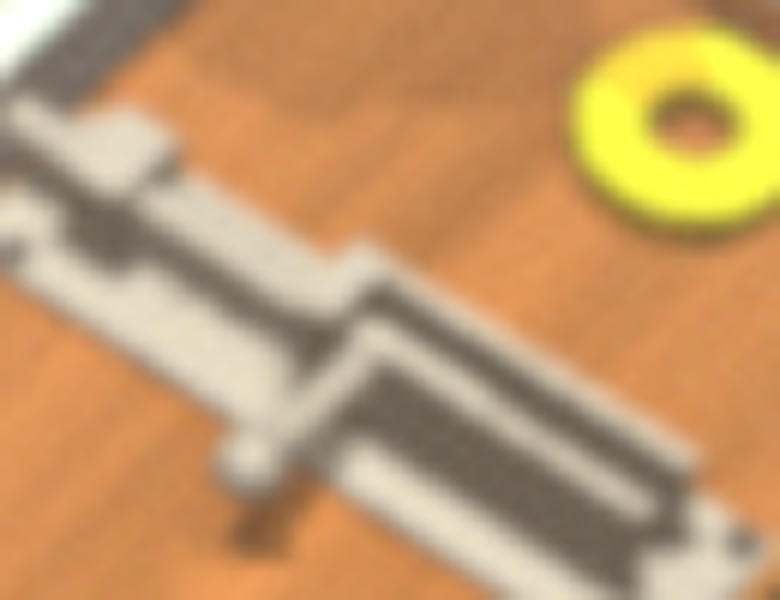

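The handle lies fully down through the notch, with the ball at crop (250,465) and θ≈1.40. The robot is clear, so I'm handing in.

```bash
python3 -c "
from cell import ctrl
print(ctrl.finish_job())"
```

```text
the job is handed in; nothing more can be done
None
```

The bolt is slid forward to its felt stop and the handle lies fully down through the notch (measured about 1.40 rad), with the robot clear and the job handed in at about 22 s; two sideways pinch pulls slipped off the ball on the way (at most 5.2 N read, slip peaks not recorded), and I did not re-measure the loose items afterwards.

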